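# Put away the heavier tin

### The job

One of the two square tins holds the steel spare and the other only a wooden blank. Lift the plain flat-lidded tin a few centimetres clear of the bench and hold it there a moment, set it down, do the same with the knobbed tin, and so feel which is heavier. Put the heavier tin upright in the square well of the grey storage box, press it gently past the sprung roller until it is fully home on the floor of the well, and leave the lighter one standing on the bench about where it stood; put things down gently and do not disturb anything else.

Things in the scene. Friction and masses are not known exactly. Their poses are not given: they have to be found in the camera images.
- tin_flat_mid (a point): Closed square aluminium tin, 54 x 54 mm, 88 mm tall, plain flat lid; rigid, smooth parallel sides. Point on its axis, 44 mm above its underside; z up its axis, x and y square to its sides. Holds a loose hidden block: 0.13 to 0.50 kg in all, the tins differ by at least 0.13 kg, either may be heavier. Grip firmly from above across opposite sides.
- tin_knob_mid (a point): Closed square aluminium tin, 54 x 54 mm, 88 mm tall to the lid, with a dark wooden knob (18 mm wide, 12 mm high) on it; rigid, smooth parallel sides. Point on its axis, 44 mm above its underside; z up its axis, x and y square to its sides. Holds a loose hidden block: 0.13 to 0.50 kg in all, the tins differ by at least 0.13 kg, either may be heavier. Grip firmly from above across opposite sides.
- well (a point): Centre of the floor of the square well in the storage box, 10 mm above the bench; x, y square to the well's sides, z up. The well is 57 x 57 mm, 34 mm deep, with a 45 degree lead-in 6 mm wide round its mouth, so a tin has 1.5 mm to spare on each side, in any of its four turns. Home, the tin's underside rests on this floor. Over 80 N between tin and box or bench is too much.
- box: Fixed grey plastic storage box, 150 mm along its x, 250 mm along its y, rim 50 mm above the bench; origin under its centre, axes as the well's. The +y half holds a pale wooden block, 44 mm high, with the well (its centre at y = +60 mm); the -y half is open.
- roller (a joint): White sprung roller, 20 mm thick, lying along y, 5 mm out of the well's -x wall, its axis 14 mm above the floor. The tin meets it about 19 mm above home; its own weight does not carry it past: it takes a downward push of some 5 to 20 N. It then presses the tin against the +x wall with 6 to 9 N. Joint value: how far it is pushed in (m), 0 when free.
- cup_mid (a point): Bystander: yellow ceramic mug, 76 mm wide, 85 mm tall; its centre.
- jug_mid (a point): Bystander: open steel cup, 72 mm wide, 90 mm tall; its centre.
- jar_mid (a point): Bystander: amber glass jar with a steel cap, 68 mm wide, 100 mm tall; its centre.
- bowl_mid (a point): Bystander: white bowl, 120 mm wide, 50 mm tall; its centre.
- press_mid (a point): Bystander: small turned wooden tamper, 56 mm wide, 85 mm tall; its centre.
- spoon: Bystander: wooden-handled metal spoon lying on the bench along its x axis; origin at the middle of its underside.
- brush: Bystander: brush, 100 mm long, lying in the open right (-y) half of the storage box; origin at the middle of its underside.

How it is judged:
By the outcome, as a careful person would: the job done as asked, in the order asked, and still so for the second after the job is handed in, with the robot touching nothing.
It also fails if it takes over 72 s, if anything falls off the work surface, if the arm or the gripper's body presses on something with over 40 N, if the wrist force passes 120 N, or if a joint passes its speed limit or range.

### The arm

A 6-joint arm with a two-finger parallel gripper is mounted at the origin on the work surface. World frame = base frame: x ahead of the robot, y to its left, z up, the work surface at z = 0. Lengths are in m, angles in rad, forces in N, time in s.
With the tool pointing down it reaches from about 0.425 to 1.125 m from the base axis. Payload 14.9 kg.
Tool frame: the origin (TCP) lies between the finger pads; the fingertips stand 11 mm ahead of it and the grasp point (between the pads) lies 8 mm behind it; z points along the fingers, y is the direction in which the jaws open and shut (so a half turn about z gives the same grasp; the last joint's range is limited). The gripper opens to 91 mm and grips with 3 to 60 N. Pads are 32 mm wide; open, the fingers measure 118 mm over their backs; the gripper's body (76 mm by 178 mm) begins 60 mm behind the grasp point.
Start: joints at [-1.286, 0.379, 1.734, -0, 1.028, -0.033], TCP at [0.219, -0.665, 0.225] pointing down, gripper open.
Joint ranges: [-2.77, 2.77], [-0.74, 2.19], [0, 2.66], [-1.06, 4.2], [0.31, 2.87], [-3.08, 3.08]. Speed limits (rad/s): [1.89, 1.89, 2.39, 3.14, 3.14, 3.14].

### API

Orientations are given as a unit quaternion [w, x, y, z].
In Python, from station import robot gives the robot as it stands.
- The arm moves only by the tool carry_out, never from a script. Its argument "commands" is a list of rows, each an object with "slide": the shift along the tool's x, y, z each as a share of 0.3 m, from -1 to 1, a list of three; "rotation": the turn, a rotation vector about the tool's x, y, z each as a share of 90 degrees, from -1 to 1, a list of three; "hand": the closure in counts, from 0 (fully open) to 255 (shut). In form: [{"slide": [tx, ty, tz], "rotation": [ax, ay, az], "hand": hand}, ...]. A call has 1 to 10 rows; each row shifts and turns the commanded pose from where the row before left it, along the tool's axes as they then stand; what a row does not reach is not made up. A row lasts 1/8 s, in which the tool goes at most 62.5 mm and 10.7 degrees, less where a joint would pass 70% of its speed; a pose out of reach is approached as far as the arm can. A call with a number of a shift or a turn outside -1 to 1 is refused whole. A call with a gripper value outside its range is refused whole. The fingers move at their own pace and stop on an object; "squeeze" is the grip in N (left out, the last holds). Time passes only in rows, so rows that do not move let the fingers close. It gives the time, the measured TCP pose, the force and the opening at its end, in the units of the state.
- robot.observe(): the state, without advancing time (a new reading comes with each control period).
- robot.read_camera(name): name is "scene" or "side" or "wrist"; returns a dict with "frame" (400x640x3 uint8, red, green, blue), "range_z" (400x640 float32, m along the optical axis (not along the pixel's ray), 0 where there is no reading), "K" (3x3 intrinsics, pixels), "R" (3x3) and "t" (3): a world point X has camera coordinates R X + t. Camera axes: x right, y down, z forward; pixel columns grow to the right and rows downward; lengths in m; the calibration is good to about 2 mm. The wrist camera is an equidistant fisheye: a pixel r from the principal point sees the ray r / f radians off the axis. A picture is of the moment at which its call begins.
- robot.finish_job(): hands the job in, once; it reports no verdict.
The state is a dict: "time_s": time; "joint_positions": joint angles; "qvel": joint speeds; "joint_torque": joint torques, N m; "tool_pos": TCP position; "ee_rot": TCP orientation; "ft_force": force on the tool from outside, world axes, zero at the start; "moment": the same for the moment, N m; "grip_width": finger opening in m.
Only numpy, scipy, OpenCV 4.12 (cv2) and the standard library are available. Lean on these libraries where they do the work, as an engineer would, in place of code of your own. Each camera call takes 0.05 s, during which the arm holds its last target.

## Working session

There is one attempt and no reset: what is moved stays moved. The work goes in short steps, Python scripts to look and compute and a tool call to move; the robot and the scene stay as the last step left them, time stands still between calls to the robot, and variables do not carry over. Pictures are saved under pics/ and viewed, and the job is handed in when it is done.

Besides the shell and the picture viewer there is one more tool, called after ">>>" in YAML: its name, and indented under it one key for each argument. carry_out: Moves the arm, as the interface text tells. Its arguments: {"type":"object","properties":{"commands":{"type":"array","items":{"type":"object","properties":{"slide":{"type":"array","items":{"type":"number","minimum":-1,"maximum":1}},"rotation":{"type":"array","items":{"type":"number","minimum":-1,"maximum":1}},"hand":{"type":"number"}}}},"squeeze":{"type":"number"}},"required":["commands"]}

```bash
mkdir -p pics; ls
cat > h.py <<'E'
import numpy as np, cv2
from station import robot
def snap(n,tag):
    c=robot.read_camera(n); np.savez(f'pics/{tag}.npz',**c)
    cv2.imwrite(f'pics/{tag}.png',cv2.cvtColor(c['frame'],cv2.COLOR_RGB2BGR)); return c
def cloud(c):
    z=c['range_z']; h,w=z.shape; u,v=np.meshgrid(np.arange(w),np.arange(h)); K=c['K']
    P=np.stack([(u-K[0,2])/K[0,0]*z,(v-K[1,2])/K[1,1]*z,z],-1)
    return (P-c['t'])@c['R']
E
python3 - <<'E'
from h import *
for n in('scene','side','wrist'):
    c=snap(n,n+'0'); print(n,c['K'].round(1).tolist(),(-c['R'].T@c['t']).round(3))
s=robot.observe(); print(s)
E
```

```text
pics
scene [[454.5, 0.0, 315.7], [0.0, 454.5, 199.3], [0.0, 0.0, 1.0]] [ 1.458 -0.221  0.795]
side [[467.8, 0.0, 320.0], [0.0, 467.8, 199.3], [0.0, 0.0, 1.0]] [0.091 0.937 1.049]
wrist [[309.7, 0.0, 319.5], [0.0, 309.7, 201.6], [0.0, 0.0, 1.0]] [ 0.287 -0.643  0.384]
{'time_s': 0.15, 'joint_positions': array([-1.28634105e+00,  3.79229962e-01,  1.73461535e+00, -2.90480341e-06,
        1.02850386e+00, -3.33106849e-02]), 'qvel': array([-0.00081215, -0.000748  ,  0.00071317,  0.00118107,  0.00111005,
        0.00118924]), 'joint_torque': array([-6.71361795e-04, -7.64107132e+01, -4.34655476e+01,  6.50996156e-02,
        4.09654796e-02, -4.70460679e-05]), 'tool_pos': array([ 0.21862263, -0.66469996,  0.22449509]), 'ee_rot': array([-3.75124555e-04,  9.87404440e-01,  1.58216084e-01, -4.86080238e-05]), 'ft_force': array([-0.20938058,  0.41172882,  0.66791766]), 'moment': array([-0.00031929, -0.03994879,  0.02217292]), 'grip_width': 0.09123423304750777}
```

View pics/scene0.png

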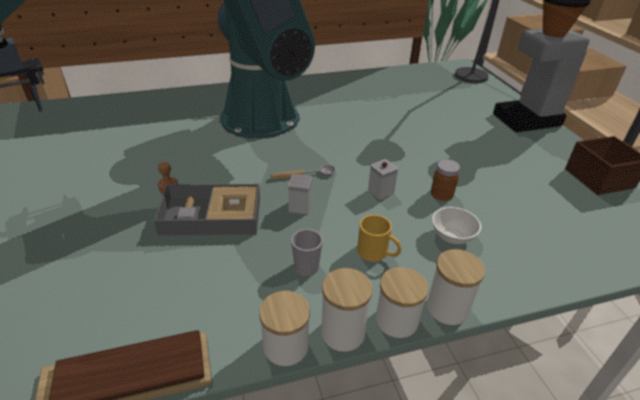

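View pics/side0.png

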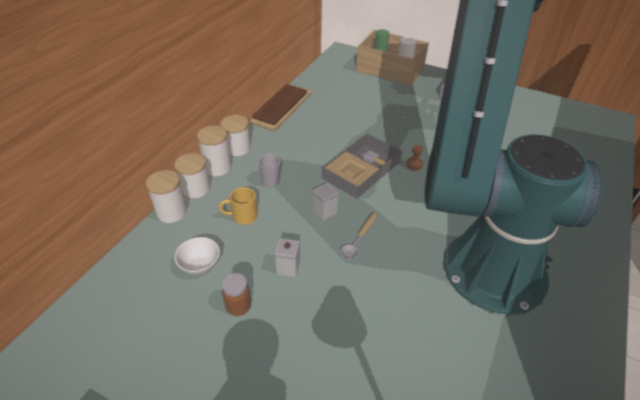

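View pics/wrist0.png

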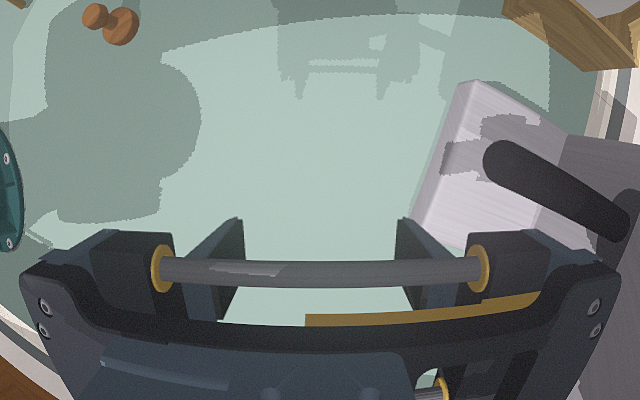

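The scene view has the flat tin at about (300,194), the knobbed tin at (383,180), the box at (210,208) with the well at (233,203), and the spoon at (300,174). The side view agrees. Next I'll measure from the point clouds.

Run:
```python
from h import *
D={n:dict(np.load(f'pics/{n}0.npz')) for n in('scene','side')}
px={'scene':dict(flat=(301,183),knob=(384,167),jar=(447,168),mug=(375,225),jug=(307,238),bowl=(456,222),tamper=(165,168),spoonbowl=(327,171),spoonend=(275,176),well=(233,203)),
'side':dict(flat=(324,192),knob=(287,246),jar=(235,283),mug=(243,195),jug=(270,160),bowl=(197,253),tamper=(417,150),spoonbowl=(348,251),spoonend=(374,216),well=(352,168))}
C={}
for n,c in D.items():
    P=cloud(c);C[n]=P
    for k,(u,v) in px[n].items(): print(n,k,P[v,u].round(3))
for name,(u,v) in (('flat',px['scene']['flat']),('knob',px['scene']['knob'])):
    o=C['scene'][v,u]
    for n in C:
        Q=C[n].reshape(-1,3); m=(np.hypot(Q[:,0]-o[0],Q[:,1]-o[1])<.055)&(Q[:,2]>.015)
        T=Q[m]; top=T[(T[:,2]>.078)&(T[:,2]<.096)]
        r=cv2.minAreaRect((top[:,:2]*1000).astype(np.float32))
        print(name,n,len(top),'z',np.median(top[:,2]).round(4),r)
    
# box rim
for n in C:
    Q=C[n].reshape(-1,3); m=(Q[:,2]>.040)&(Q[:,2]<.056)&(Q[:,0]>.45)&(Q[:,0]<.8)&(Q[:,1]<-.2)&(Q[:,1]>-.62)
    T=Q[m]; print(n,m.sum(),cv2.minAreaRect((T[:,:2]*1000).astype(np.float32)))
for n,(a,b,c_,d) in dict(scene=(150,390,150,250),side=(200,440,120,290)).items():
    im=cv2.imread(f'pics/{n}0.png')[c_:d,a:b]
    im=cv2.resize(im,None,fx=3.3,fy=3.3,interpolation=cv2.INTER_CUBIC); cv2.imwrite(f'pics/{n}0z.png',im)
```

```text
scene flat [0.535 0.016 0.089]
scene knob [0.521 0.255 0.09 ]
scene jar [0.581 0.413 0.1  ]
scene mug [0.701 0.161 0.054]
scene jug [ 0.716 -0.016  0.066]
scene bowl [0.709 0.387 0.02 ]
scene tamper [ 0.364 -0.323  0.081]
scene spoonbowl [0.379 0.138 0.001]
scene spoonend [ 0.384 -0.024  0.014]
scene well [ 0.491 -0.161  0.024]
side flat [0.524 0.019 0.087]
side knob [0.512 0.262 0.1  ]
side jar [0.565 0.424 0.102]
side mug [0.751 0.117 0.055]
side jug [ 0.756 -0.051  0.069]
side bowl [0.761 0.341 0.015]
side tamper [ 0.344 -0.316  0.079]
side spoonbowl [0.389 0.132 0.008]
side spoonend [ 0.373 -0.024  0.017]
side well [ 0.522 -0.192  0.022]
flat scene 332 z 0.088 ((523.5158081054688, 15.931554794311523), (54.754398345947266, 60.24285125732422), 65.85657501220703)
flat side 293 z 0.0883 ((523.827880859375, 18.16619873046875), (57.56641387939453, 59.11051940917969), 65.43135070800781)
knob scene 285 z 0.0878 ((517.0388793945312, 255.24790954589844), (58.11467742919922, 59.59096145629883), 19.06983757019043)
knob side 362 z 0.0884 ((515.424072265625, 258.729736328125), (55.002769470214844, 58.81452941894531), 17.19719696044922)
scene 644 ((516.3656005859375, -280.75421142578125), (161.23143005371094, 131.358642578125), 89.93244171142578)
side 333 ((503.8307189941406, -268.441162109375), (163.04090881347656, 127.15377044677734), 77.44607543945312)
```

View pics/scene0z.png

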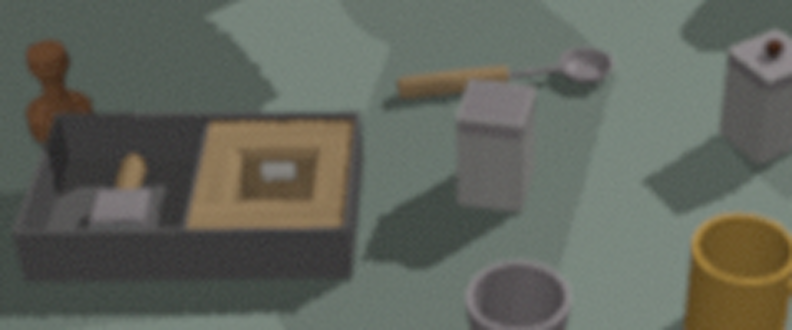

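View pics/side0z.png

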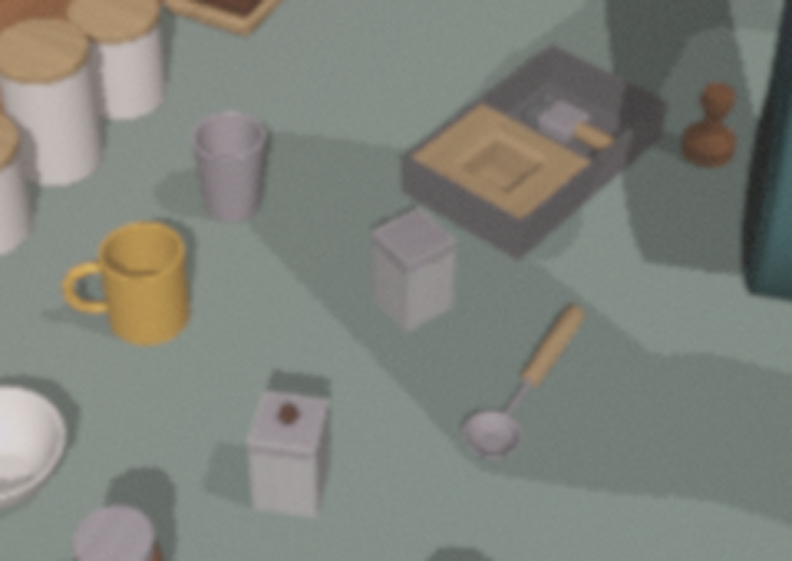

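>>> carry_out:
  commands:
    - {"slide":[0.06,-0.06,0],"rotation":[0,0,0],"hand":0}
    - {"slide":[0.12,-0.13,0],"rotation":[0,0,0],"hand":0}
    - {"slide":[0.12,-0.13,0],"rotation":[0,0,0],"hand":0}
    - {"slide":[0.12,-0.13,0],"rotation":[0,0,0],"hand":0}
    - {"slide":[0.12,-0.13,0],"rotation":[0,0,0],"hand":0}
    - {"slide":[0.12,-0.13,0],"rotation":[0,0,0],"hand":0}
    - {"slide":[0.12,-0.13,0],"rotation":[0,0,0],"hand":0}
    - {"slide":[0.12,-0.13,0],"rotation":[0,0,0],"hand":0}
    - {"slide":[0.12,-0.13,0],"rotation":[0,0,0],"hand":0}
    - {"slide":[0.06,-0.06,0],"rotation":[0,0,0],"hand":0}

```text
time_s: 1.4
tool_pos: [0.4182, -0.231, 0.2249]
ee_rot: [-0.0, 0.987, 0.159, -0.0]
ft_force: [-0.3, -0.8, -0.4]
grip_width: 0.0912
```

Run:
```python
from h import *
c=snap('wrist','wrist1'); print(c['R'].round(3),(-c['R'].T@c['t']).round(4)); s=robot.observe(); print(s['tool_pos'],s['ee_rot'],s['ft_force'])
```

```text
[[ 0.314 -0.949 -0.   ]
 [-0.918 -0.304  0.254]
 [-0.241 -0.08  -0.967]] [ 0.4869 -0.2087  0.3848]
[ 0.41887681 -0.22992266  0.22490928] [-2.59425508e-04  9.87271740e-01  1.59042228e-01  1.17966585e-04] [-0.25271689 -0.23520899 -0.37879595]
```

View pics/wrist1.png

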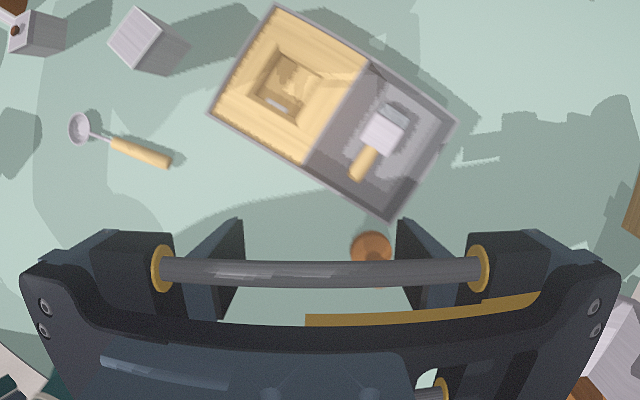

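The wrist view shows the whole box, with rim corners near (275,3), (458,122), (390,222) and (206,112). The well is at (285,85) and the flat tin at (150,42). I'll enlarge it to get edges.

```bash
cat >> h.py <<'E'
def fray(c,u,v):
    K=c['K']; x=(u-K[0,2])/K[0,0]; y=(v-K[1,2])/K[1,1]; th=np.hypot(x,y); s=np.sinc(th/np.pi)
    return np.array([x*s,y*s,np.cos(th)])
def onz(c,u,v,z):
    d=c['R'].T@fray(c,u,v); o=-c['R'].T@c['t']; return o+d*(z-o[2])/d[2]
def fcloud(c):
    h,w=c['range_z'].shape; u,v=np.meshgrid(np.arange(w),np.arange(h)); K=c['K']
    x=(u-K[0,2])/K[0,0]; y=(v-K[1,2])/K[1,1]; th=np.hypot(x,y); s=np.sinc(th/np.pi); ct=np.maximum(np.cos(th),1e-3)
    P=np.stack([x*s/ct,y*s/ct,np.ones_like(x)],-1)*c['range_z'][...,None]
    return (P-c['t'])@c['R']
def crop(tag,a,b,c_,d,f):
    im=cv2.imread(f'pics/{tag}.png')[c_:d,a:b]
    cv2.imwrite(f'pics/{tag}_z{a}.png',cv2.resize(im,None,fx=f,fy=f,interpolation=cv2.INTER_CUBIC))
E
python3 - <<'E'
from h import *
crop('wrist1',195,470,0,232,2.9); crop('wrist1',225,345,35,135,6)
c=dict(np.load('pics/wrist1.npz'));P=fcloud(c)
for u,v in((320,100),(150,45),(285,85),(250,100),(382,130)):print(P[v,u].round(3))
for u,v in((275,3),(458,122),(390,222),(206,112)):print(onz(c,u,v,.05).round(4))
E
```

```text
[ 0.51  -0.201  0.044]
[ 0.519 -0.009  0.087]
[ 0.517 -0.155  0.01 ]
[ 0.488 -0.128  0.044]
[ 0.502 -0.28   0.025]
[ 0.6017 -0.1193  0.05  ]
[ 0.5426 -0.3571  0.05  ]
[ 0.4059 -0.3215  0.05  ]
[ 0.4617 -0.0836  0.05  ]
```

View pics/wrist1_z195.png

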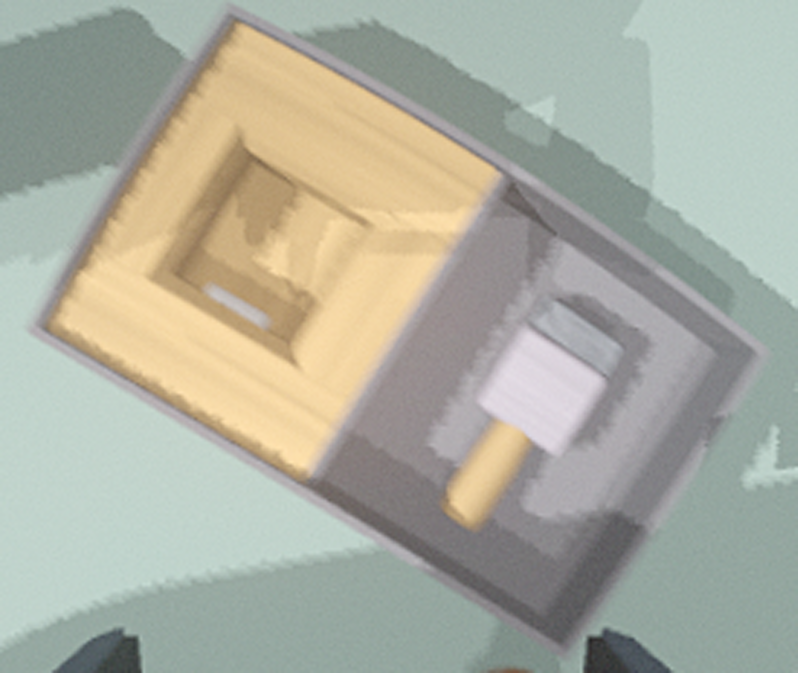

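View pics/wrist1_z225.png

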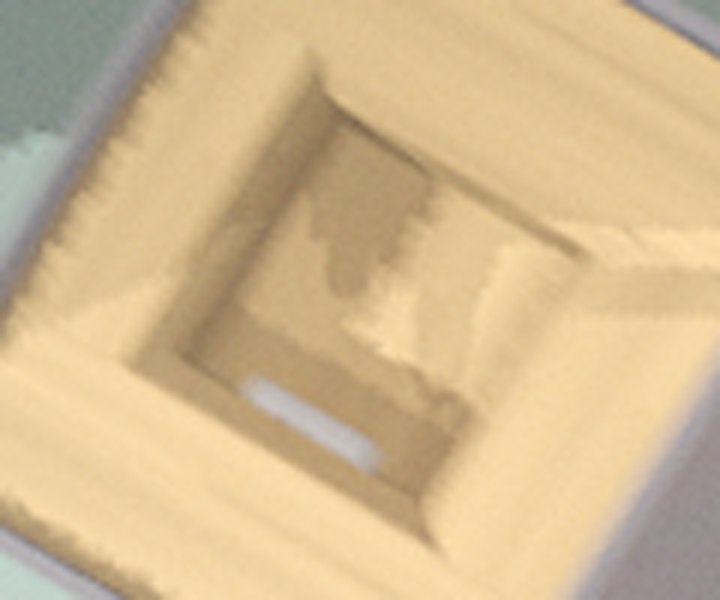

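Run:
```python
from h import *
c=dict(np.load('pics/wrist1.npz'))
B=np.array([onz(c,*p,.05)[:2] for p in((274.3,1.9),(459.8,120),(389.8,224.8),(207,113.1))])
print(B.round(4),'ctr',B.mean(0).round(4))
for i in range(4):
    d=B[(i+1)%4]-B[i]; print('side',np.hypot(*d).round(4),np.degrees(np.arctan2(d[1],d[0])).round(2))
for z in(.044,.038):
    W=np.array([onz(c,*p,z)[:2] for p in((277.5,44.2),(246.2,95.3),(298.3,127.5),(323.3,76.7))])
    print(W.round(4),'ctr',W.mean(0).round(4))
    for i in range(4):
        d=W[(i+1)%4]-W[i]; print('side',np.hypot(*d).round(4),np.degrees(np.arctan2(d[1],d[0])).round(2))
# box-based
a=np.radians(-13.9)
P=fcloud(c)
# tin tops from wrist depth
for nm,o in(('flat',(.524,.017)),):
    Q=P.reshape(-1,3);m=(np.hypot(Q[:,0]-o[0],Q[:,1]-o[1])<.05)&(Q[:,2]>.08)&(Q[:,2]<.095)
    print(cv2.minAreaRect((Q[m][:,:2]*1000).astype(np.float32)),m.sum())
```

```text
[[ 0.6028 -0.118 ]
 [ 0.5456 -0.3584]
 [ 0.4026 -0.3226]
 [ 0.4608 -0.0851]] ctr [ 0.503  -0.2211]
side 0.2471 -103.38
side 0.1474 165.94
side 0.2445 76.23
side 0.1457 -13.04
[[ 0.5566 -0.1371]
 [ 0.4916 -0.1219]
 [ 0.4741 -0.1885]
 [ 0.5359 -0.1967]] ctr [ 0.5145 -0.1611]
side 0.0667 166.81
side 0.0689 -104.76
side 0.0624 -7.58
side 0.0631 70.88
[[ 0.5578 -0.1359]
 [ 0.4917 -0.1204]
 [ 0.4738 -0.1881]
 [ 0.5368 -0.1965]] ctr [ 0.515  -0.1602]
side 0.0679 166.81
side 0.0701 -104.76
side 0.0635 -7.58
side 0.0642 70.88
((524.2157592773438, 15.69891357421875), (56.719276428222656, 55.43421936035156), 64.44534301757812) 2006
```

>>> carry_out:
  commands:
    - {"slide":[0.06,-0.07,0],"rotation":[0,0,0],"hand":0}
    - {"slide":[0.12,-0.13,0],"rotation":[0,0,0],"hand":0}
    - {"slide":[0.12,-0.13,0],"rotation":[0,0,0],"hand":0}
    - {"slide":[0.12,-0.13,0],"rotation":[0,0,0],"hand":0}
    - {"slide":[0.12,-0.14,0],"rotation":[0,0,-0.05],"hand":0}
    - {"slide":[0.05,-0.07,0],"rotation":[0,0,-0.09],"hand":0}
    - {"slide":[0,0,0],"rotation":[0,0,-0.1],"hand":0}
    - {"slide":[0,0,0],"rotation":[0,0,-0.1],"hand":0}
    - {"slide":[0,0,0],"rotation":[0,0,-0.1],"hand":0}
    - {"slide":[0,0,0],"rotation":[0,0,-0.08],"hand":0}

```text
time_s: 2.7
tool_pos: [0.521, 0.0135, 0.2248]
ee_rot: [-0.0, 0.842, 0.539, -0.0]
ft_force: [-0.3, -0.1, 0.3]
grip_width: 0.0916
```

```bash
cat >> h.py <<'E'
from scipy.spatial.transform import Rotation as Ro
def pose(s=None):
    s=s or robot.observe(); q=s['ee_rot']; R=Ro.from_quat([q[1],q[2],q[3],q[0]]).as_matrix()
    yaw=np.degrees(np.arctan2(R[1,0],R[0,0])); return s['tool_pos'],R,yaw,s
def need(x,y,z,yaw=None):
    p,R,yw,s=pose(); d=R.T@(np.array([x,y,z])-p)
    print('t',round(s['time_s'],2),'pos',p.round(4),'yaw',yw.round(2),'tilt',np.degrees(np.arccos(-R[2,2])).round(2),'F',s['ft_force'].round(2),'M',s['moment'].round(2),'w',round(s['grip_width'],4))
    print('slide share',(d/.3).round(3), 'rot z share', None if yaw is None else round(-(((yaw-yw+180)%360)-180)/90,4))
E
python3 - <<'E'
from h import *
c=snap('wrist','wrist2'); need(.524,.0165,.2)
crop('wrist2',210,430,160,320,3.6)
P=fcloud(c).reshape(-1,3);o=(.524,.017)
m=(np.hypot(P[:,0]-o[0],P[:,1]-o[1])<.05)&(P[:,2]>.08)&(P[:,2]<.095)
print(cv2.minAreaRect((P[m][:,:2]*1000).astype(np.float32)),m.sum())
E
```

```text
t 2.75 pos [0.521  0.0134 0.2248] yaw 65.6 tilt 0.02 F [-0.58 -0.32  0.82] M [-0.04 -0.05  0.03] w 0.091
slide share [0.013 0.005 0.083] rot z share None
((524.6084594726562, 16.635955810546875), (55.4771842956543, 54.727264404296875), 64.15328979492188) 3059
```

View pics/wrist2.png

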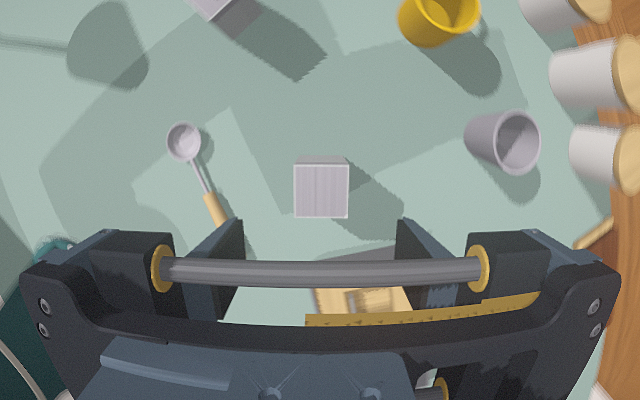

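View pics/wrist2_z210.png

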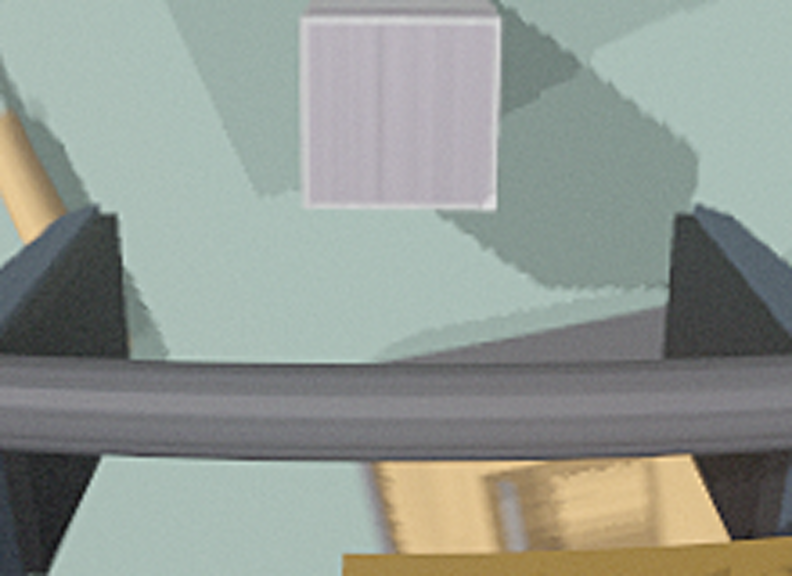

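Run:
```python
from h import *
c=dict(np.load('pics/wrist2.npz'))
W=np.array([onz(c,210+x/3.6-.36,160+y/3.6-.36,.088)[:2] for x,y in((302,17),(500,17),(497,209),(304,208))])
print(W.mean(0).round(4))
for i in range(4):
    d=W[(i+1)%4]-W[i]; print(np.hypot(*d).round(4),np.degrees(np.arctan2(d[1],d[0])).round(2))
need(*W.mean(0),.065-.008+.0,64.8)
```

```text
[0.5247 0.0162]
0.0532 -24.69
0.054 -114.36
0.054 154.97
0.0537 64.77
t 2.75 pos [0.521  0.0134 0.2248] yaw 65.6 tilt 0.02 F [-0.58 -0.32  0.82] M [-0.04 -0.05  0.03] w 0.091
slide share [0.014 0.008 0.559] rot z share 0.0089
```

>>> carry_out:
  commands:
    - {"slide":[0.014,0.008,0.08],"rotation":[0,0,0.009],"hand":0}
    - {"slide":[0,0,0.16],"rotation":[0,0,0],"hand":0}
    - {"slide":[0,0,0.16],"rotation":[0,0,0],"hand":0}
    - {"slide":[0,0,0.1],"rotation":[0,0,0],"hand":0}
    - {"slide":[0,0,0.05],"rotation":[0,0,0],"hand":0}
    - {"slide":[0,0,0],"rotation":[0,0,0],"hand":0}

```text
time_s: 3.5
tool_pos: [0.5249, 0.0163, 0.0596]
ee_rot: [-0.0, 0.847, 0.531, -0.001]
ft_force: [-0.4, -0.0, 0.4]
grip_width: 0.0913
```

Run:
```python
from h import *
need(.5247,.0162,.06,64.8); print(robot.observe()['ft_force'])
```

```text
t 3.5 pos [0.5249 0.0163 0.0596] yaw 64.15 tilt 0.07 F [-0.42 -0.02  0.42] M [-0.06 -0.04 -0.  ] w 0.0913
slide share [-0.001 -0.    -0.001] rot z share -0.0073
[-0.42082266 -0.0184333   0.41787487]
```

>>> carry_out:
  commands:
    - {"slide":[0,0,0],"rotation":[0,0,0],"hand":255}
    - {"slide":[0,0,0],"rotation":[0,0,0],"hand":255}
    - {"slide":[0,0,0],"rotation":[0,0,0],"hand":255}
    - {"slide":[0,0,0],"rotation":[0,0,0],"hand":255}
    - {"slide":[0,0,0],"rotation":[0,0,0],"hand":255}
    - {"slide":[0,0,0],"rotation":[0,0,0],"hand":255}
  squeeze: 50

```text
time_s: 4.25
tool_pos: [0.525, 0.0165, 0.0602]
ee_rot: [-0.0, 0.847, 0.531, -0.0]
ft_force: [-2.7, 0.7, 7.0]
grip_width: 0.0537
```

>>> carry_out:
  commands:
    - {"slide":[0,0,-0.02],"rotation":[0,0,0],"hand":255}
    - {"slide":[0,0,-0.05],"rotation":[0,0,0],"hand":255}
    - {"slide":[0,0,-0.06],"rotation":[0,0,0],"hand":255}
    - {"slide":[0,0,-0.03],"rotation":[0,0,0],"hand":255}
    - {"slide":[0,0,0],"rotation":[0,0,0],"hand":255}
    - {"slide":[0,0,0],"rotation":[0,0,0],"hand":255}
    - {"slide":[0,0,0],"rotation":[0,0,0],"hand":255}

```text
time_s: 5.12
tool_pos: [0.5247, 0.0164, 0.1075]
ee_rot: [-0.0, 0.847, 0.531, -0.0]
ft_force: [-0.7, -1.3, -3.8]
grip_width: 0.0537
```

Run:
```python
from h import *
F=[]
for i in range(6):
    robot.read_camera('side'); F.append(robot.observe()['ft_force'])
print(np.array(F).round(2)); need(.5247,.0162,.06)
```

```text
[[ 0.18  0.1  -3.62]
 [ 0.04 -0.4  -4.39]
 [ 0.24  0.46 -4.53]
 [-0.61  0.11 -5.1 ]
 [ 0.45 -0.35 -4.33]
 [-0.82  0.51 -4.47]]
t 5.42 pos [0.525  0.0164 0.1078] yaw 64.2 tilt 0.01 F [-0.82  0.51 -4.47] M [-0.02 -0.04 -0.03] w 0.0537
slide share [-0.001 -0.001  0.159] rot z share None
```

>>> carry_out:
  commands:
    - {"slide":[0,0,0],"rotation":[0,0,0],"hand":255}
    - {"slide":[0,0,0],"rotation":[0,0,0],"hand":255}
    - {"slide":[0,0,0],"rotation":[0,0,0],"hand":255}

```text
time_s: 5.8
tool_pos: [0.5252, 0.0164, 0.108]
ee_rot: [0.0, 0.847, 0.531, 0.0]
ft_force: [-0.3, 0.2, -5.0]
grip_width: 0.0539
```

Run:
```python
from h import *
F=[]
for i in range(6):
    c=snap('side','side1'); F.append(robot.observe()['ft_force'])
print(np.array(F).round(2)); need(.5247,.0162,.06); crop('side1',270,430,130,260,4)
```

```text
[[ 0.18 -0.24 -4.43]
 [-0.32  0.52 -4.42]
 [-0.03 -0.61 -4.44]
 [-0.37  0.13 -5.13]
 [ 0.2   0.02 -3.96]
 [ 0.03  0.19 -4.66]]
t 6.1 pos [0.5251 0.0164 0.1079] yaw 64.2 tilt 0.0 F [ 0.03  0.19 -4.66] M [-0.09 -0.02 -0.  ] w 0.0537
slide share [-0.001 -0.001  0.16 ] rot z share None
```

View pics/side1_z270.png

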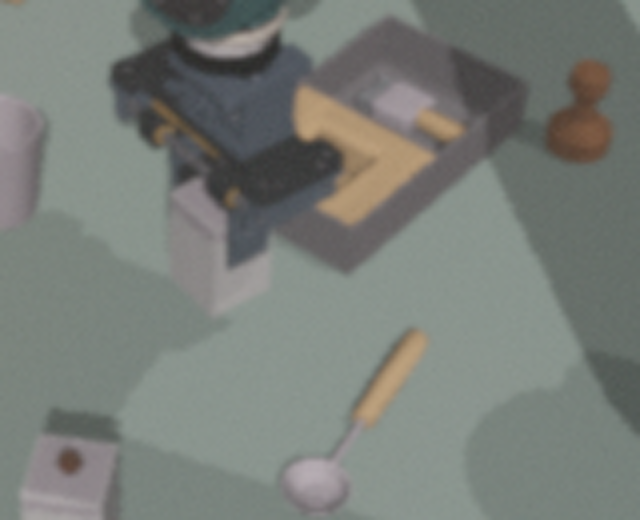

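The flat tin held clear in the air weighs about 4.5 N. Setting it down gently.

>>> carry_out:
  commands:
    - {"slide":[0,0,0.04],"rotation":[0,0,0],"hand":255}
    - {"slide":[0,0,0.06],"rotation":[0,0,0],"hand":255}
    - {"slide":[0,0,0.03],"rotation":[0,0,0],"hand":255}
    - {"slide":[0,0,0.01],"rotation":[0,0,0],"hand":255}
    - {"slide":[0,0,0.006],"rotation":[0,0,0],"hand":255}
    - {"slide":[0,0,0.006],"rotation":[0,0,0],"hand":255}
    - {"slide":[0,0,0.004],"rotation":[0,0,0],"hand":255}
    - {"slide":[0,0,0],"rotation":[0,0,0],"hand":255}
    - {"slide":[0,0,0],"rotation":[0,0,0],"hand":255}

```text
time_s: 7.22
tool_pos: [0.5252, 0.0164, 0.0613]
ee_rot: [0.0, 0.847, 0.531, 0.0]
ft_force: [-0.2, 0.2, -4.9]
grip_width: 0.0536
```

>>> carry_out:
  commands:
    - {"slide":[0,0,0.002],"rotation":[0,0,0],"hand":255}
    - {"slide":[0,0,0.002],"rotation":[0,0,0],"hand":255}
    - {"slide":[0,0,0],"rotation":[0,0,0],"hand":255}

```text
time_s: 7.6
tool_pos: [0.5252, 0.0164, 0.0602]
ee_rot: [0.0, 0.847, 0.531, 0.0]
ft_force: [-2.2, 0.4, 4.8]
grip_width: 0.0539
```

>>> carry_out:
  commands:
    - {"slide":[0,0,0],"rotation":[0,0,0],"hand":0}
    - {"slide":[0,0,0],"rotation":[0,0,0],"hand":0}
    - {"slide":[0,0,0],"rotation":[0,0,0],"hand":0}
    - {"slide":[0,0,0],"rotation":[0,0,0],"hand":0}
    - {"slide":[0,0,-0.04],"rotation":[0,0,0],"hand":0}
    - {"slide":[0,0,-0.12],"rotation":[0,0,0],"hand":0}
    - {"slide":[0,0,-0.16],"rotation":[0,0,0],"hand":0}
    - {"slide":[0,0,-0.16],"rotation":[0,0,0],"hand":0}
    - {"slide":[0,0,-0.07],"rotation":[0,0,0],"hand":0}

```text
time_s: 8.72
tool_pos: [0.5261, 0.0164, 0.2287]
ee_rot: [0.001, 0.847, 0.531, 0.002]
ft_force: [-0.4, 0.7, -0.4]
grip_width: 0.0912
```

Run:
```python
from h import *
need(.516,.257,.225,107.5)
```

```text
t 8.72 pos [0.5261 0.0164 0.2287] yaw 64.2 tilt 0.24 F [-0.45  0.68 -0.39] M [-0.1  -0.09 -0.02] w 0.0912
slide share [ 0.707 -0.379  0.012] rot z share -0.4811
```

>>> carry_out:
  commands:
    - {"slide":[0.1,-0.05,0],"rotation":[0,0,0],"hand":0}
    - {"slide":[0.15,-0.08,0],"rotation":[0,0,0],"hand":0}
    - {"slide":[0.15,-0.08,0],"rotation":[0,0,0],"hand":0}
    - {"slide":[0.15,-0.08,0],"rotation":[0,0,0],"hand":0}
    - {"slide":[0.157,-0.09,0.01],"rotation":[0,0,0],"hand":0}
    - {"slide":[0,0,0],"rotation":[0,0,-0.1],"hand":0}
    - {"slide":[0,0,0],"rotation":[0,0,-0.1],"hand":0}
    - {"slide":[0,0,0],"rotation":[0,0,-0.1],"hand":0}
    - {"slide":[0,0,0],"rotation":[0,0,-0.1],"hand":0}
    - {"slide":[0,0,0],"rotation":[0,0,-0.08],"hand":0}

```text
time_s: 9.98
tool_pos: [0.5147, 0.257, 0.2228]
ee_rot: [0.0, 0.59, 0.807, 0.0]
ft_force: [0.3, 0.9, 0.2]
grip_width: 0.0909
```

Run:
```python
from h import *
c=snap('wrist','wrist3'); need(.516,.257,.06,107.5)
crop('wrist3',210,430,120,280,3.6)
```

```text
t 10.03 pos [0.5147 0.257  0.2228] yaw 107.99 tilt 0.03 F [-0.64  0.62  0.1 ] M [-0.01 -0.13  0.06] w 0.091
slide share [-0.001  0.004  0.543] rot z share 0.0054
```

View pics/wrist3_z210.png

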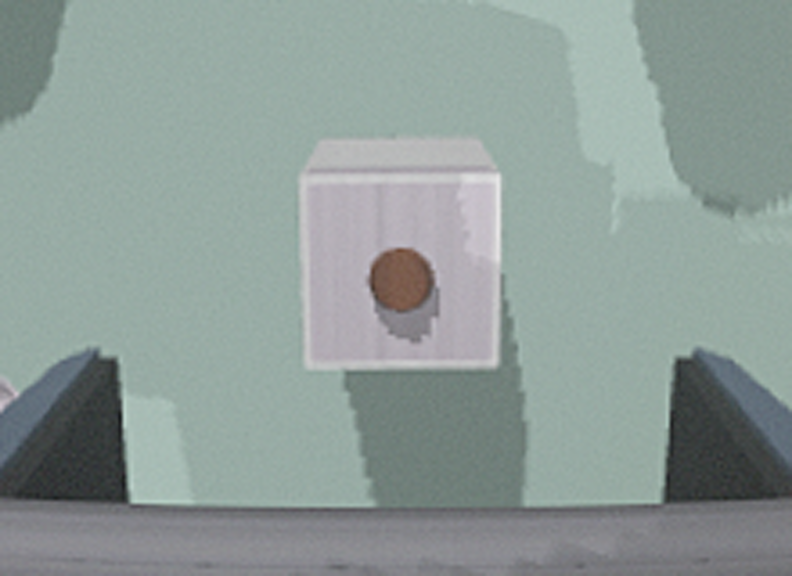

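The knobbed tin's lid corners in the crop are at (301,172), (501,172), (498,368) and (305,368). It is well aligned with the jaws.

Run:
```python
from h import *
c=dict(np.load('pics/wrist3.npz'))
W=np.array([onz(c,210+x/3.6-.36,120+y/3.6-.36,.088)[:2] for x,y in((301,172),(501,172),(499,368),(305,368))])
print(W.mean(0).round(4))
for i in range(4):
    d=W[(i+1)%4]-W[i]; print(np.hypot(*d).round(4),np.degrees(np.arctan2(d[1],d[0])).round(2))
need(*W.mean(0),.06,107.8)
```

```text
[0.517  0.2579]
0.0535 17.69
0.0551 -71.6
0.0542 -162.35
0.0551 107.68
t 10.03 pos [0.5147 0.257  0.2228] yaw 107.99 tilt 0.03 F [-0.64  0.62  0.1 ] M [-0.01 -0.13  0.06] w 0.091
slide share [0.    0.008 0.543] rot z share 0.0021
```

>>> carry_out:
  commands:
    - {"slide":[0,0.008,0.08],"rotation":[0,0,0.002],"hand":0}
    - {"slide":[0,0,0.16],"rotation":[0,0,0],"hand":0}
    - {"slide":[0,0,0.16],"rotation":[0,0,0],"hand":0}
    - {"slide":[0,0,0.1],"rotation":[0,0,0],"hand":0}
    - {"slide":[0,0,0.043],"rotation":[0,0,0],"hand":0}
    - {"slide":[0,0,0],"rotation":[0,0,0],"hand":255}
    - {"slide":[0,0,0],"rotation":[0,0,0],"hand":255}
    - {"slide":[0,0,0],"rotation":[0,0,0],"hand":255}
    - {"slide":[0,0,0],"rotation":[0,0,0],"hand":255}
    - {"slide":[0,0,0],"rotation":[0,0,0],"hand":255}
  squeeze: 50

```text
time_s: 11.28
tool_pos: [0.5174, 0.2579, 0.0597]
ee_rot: [0.0, 0.593, 0.805, 0.0]
ft_force: [-1.9, -0.3, 7.7]
grip_width: 0.054
```

>>> carry_out:
  commands:
    - {"slide":[0,0,0],"rotation":[0,0,0],"hand":255}
    - {"slide":[0,0,-0.02],"rotation":[0,0,0],"hand":255}
    - {"slide":[0,0,-0.05],"rotation":[0,0,0],"hand":255}
    - {"slide":[0,0,-0.06],"rotation":[0,0,0],"hand":255}
    - {"slide":[0,0,-0.03],"rotation":[0,0,0],"hand":255}
    - {"slide":[0,0,0],"rotation":[0,0,0],"hand":255}
    - {"slide":[0,0,0],"rotation":[0,0,0],"hand":255}
    - {"slide":[0,0,0],"rotation":[0,0,0],"hand":255}
    - {"slide":[0,0,0],"rotation":[0,0,0],"hand":255}

```text
time_s: 12.4
tool_pos: [0.5168, 0.2576, 0.1066]
ee_rot: [-0.0, 0.593, 0.805, -0.0]
ft_force: [0.1, -0.4, -1.7]
grip_width: 0.0539
```

Run:
```python
from h import *
F=[]
for i in range(12):
    c=snap('side','side2'); F.append(robot.observe()['ft_force'])
print(np.array(F)[:,2].round(2)); need(.517,.2579,.0603); crop('side2',210,370,180,310,4)
```

```text
[-0.55 -1.45 -1.21 -1.88 -1.4  -1.79 -1.18 -1.18 -0.86 -1.98 -1.64 -2.31]
t 13.0 pos [0.5171 0.2577 0.1071] yaw 107.22 tilt 0.0 F [ 0.69  0.01 -2.31] M [-0.03 -0.16  0.03] w 0.0535
slide share [ 0.001 -0.     0.156] rot z share None
```

View pics/side2_z210.png

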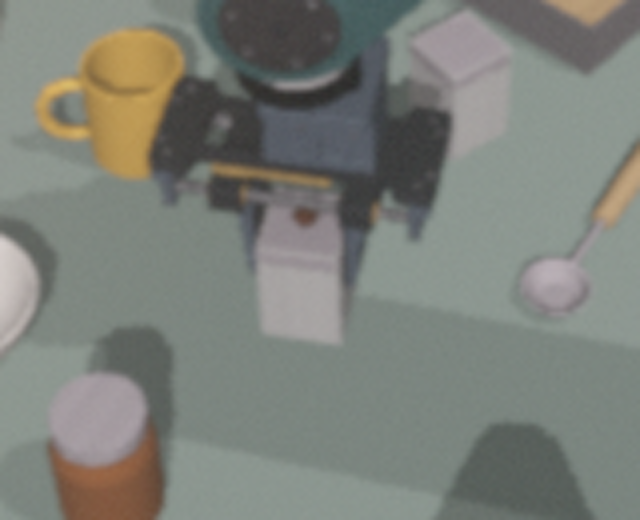

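The knobbed tin is about 1.5 N against 4.5 N, so the flat tin is heavier. Setting the knobbed tin back down where it stood.

>>> carry_out:
  commands:
    - {"slide":[0,0,0.04],"rotation":[0,0,0],"hand":255}
    - {"slide":[0,0,0.06],"rotation":[0,0,0],"hand":255}
    - {"slide":[0,0,0.03],"rotation":[0,0,0],"hand":255}
    - {"slide":[0,0,0.01],"rotation":[0,0,0],"hand":255}
    - {"slide":[0,0,0.006],"rotation":[0,0,0],"hand":255}
    - {"slide":[0,0,0.005],"rotation":[0,0,0],"hand":255}
    - {"slide":[0,0,0.003],"rotation":[0,0,0],"hand":255}
    - {"slide":[0,0,0.002],"rotation":[0,0,0],"hand":255}
    - {"slide":[0,0,0],"rotation":[0,0,0],"hand":255}

```text
time_s: 14.12
tool_pos: [0.5171, 0.2577, 0.0603]
ee_rot: [0.0, 0.593, 0.805, 0.0]
ft_force: [0.7, -0.2, -1.5]
grip_width: 0.0537
```

>>> carry_out:
  commands:
    - {"slide":[0,0,0.002],"rotation":[0,0,0],"hand":255}
    - {"slide":[0,0,0.002],"rotation":[0,0,0],"hand":255}
    - {"slide":[0,0,0],"rotation":[0,0,0],"hand":255}

```text
time_s: 14.5
tool_pos: [0.5171, 0.2577, 0.0597]
ee_rot: [-0.0, 0.593, 0.805, -0.0]
ft_force: [-5.4, -2.6, 12.0]
grip_width: 0.0539
```

>>> carry_out:
  commands:
    - {"slide":[0,0,0],"rotation":[0,0,0],"hand":0}
    - {"slide":[0,0,0],"rotation":[0,0,0],"hand":0}
    - {"slide":[0,0,0],"rotation":[0,0,0],"hand":0}
    - {"slide":[0,0,0],"rotation":[0,0,0],"hand":0}
    - {"slide":[0,0,-0.04],"rotation":[0,0,0],"hand":0}
    - {"slide":[0,0,-0.12],"rotation":[0,0,0],"hand":0}
    - {"slide":[0,0,-0.16],"rotation":[0,0,0],"hand":0}
    - {"slide":[0,0,-0.16],"rotation":[0,0,0.1],"hand":0}
    - {"slide":[0,0,-0.07],"rotation":[0,0,0.1],"hand":0}
    - {"slide":[0,0,0],"rotation":[0,0,0.1],"hand":0}

```text
time_s: 15.75
tool_pos: [0.518, 0.2581, 0.2271]
ee_rot: [0.001, 0.766, 0.642, 0.002]
ft_force: [0.2, 0.9, -0.6]
grip_width: 0.0915
```

Run:
```python
from h import *
need(.51,-.18,.225,76.4)
```

```text
t 15.75 pos [0.518  0.2581 0.2271] yaw 79.92 tilt 0.24 F [ 0.16  0.92 -0.55] M [-0.03 -0.09  0.04] w 0.0915
slide share [-1.443  0.229  0.004] rot z share 0.0391
```

>>> carry_out:
  commands:
    - {"slide":[0,0,0],"rotation":[0,0,0.039],"hand":0}
    - {"slide":[-0.1,0.025,0],"rotation":[0,0,0],"hand":0}
    - {"slide":[-0.17,0.036,0],"rotation":[0,0,0],"hand":0}
    - {"slide":[-0.17,0.036,0],"rotation":[0,0,0],"hand":0}
    - {"slide":[-0.17,0.036,0],"rotation":[0,0,0],"hand":0}
    - {"slide":[-0.17,0.036,0],"rotation":[0,0,0],"hand":0}
    - {"slide":[-0.17,0.036,0],"rotation":[0,0,0],"hand":0}
    - {"slide":[-0.17,0.036,0],"rotation":[0,0,0],"hand":0}
    - {"slide":[-0.17,0.036,0],"rotation":[0,0,0],"hand":0}
    - {"slide":[-0.135,0.036,0],"rotation":[0,0,0],"hand":0}

```text
time_s: 17.0
tool_pos: [0.5099, -0.1819, 0.225]
ee_rot: [0.0, 0.784, 0.62, 0.0]
ft_force: [0.9, 0.9, 0.2]
grip_width: 0.0911
```

>>> carry_out:
  commands:
    - {"slide":[0,0,0],"rotation":[0,0,0],"hand":0}

```text
time_s: 17.12
tool_pos: [0.5102, -0.1821, 0.2249]
ee_rot: [0.0, 0.785, 0.619, 0.0]
ft_force: [-0.2, 0.8, -0.6]
grip_width: 0.091
```

Run:
```python
from h import *
c=snap('wrist','wrist4'); need(.51,-.18,.225,76.4)
crop('wrist4',250,390,140,240,5.5)
```

```text
t 17.18 pos [ 0.51   -0.1808  0.2246] yaw 76.59 tilt 0.02 F [0.6  0.25 0.2 ] M [ 0.02 -0.05  0.03] w 0.0912
slide share [ 0.003 -0.001 -0.001] rot z share 0.0021
```

View pics/wrist4.png

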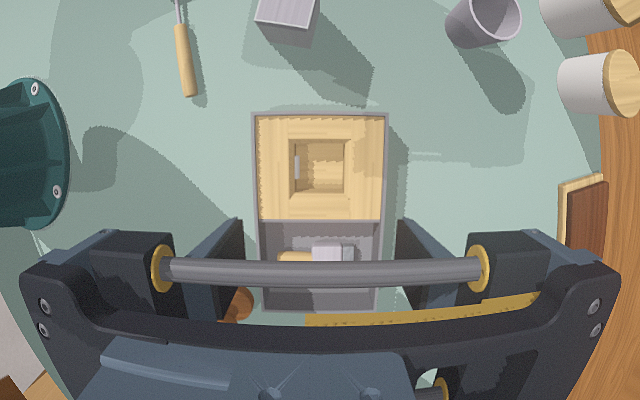

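View pics/wrist4_z250.png

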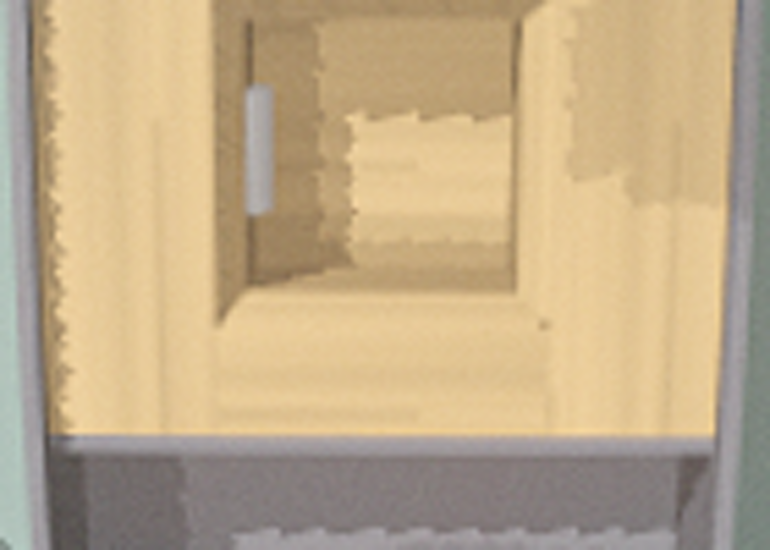

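Run:
```python
from h import *
crop('wrist4',240,400,100,225,4.9)
```

```text
(no output)
```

View pics/wrist4_z240.png

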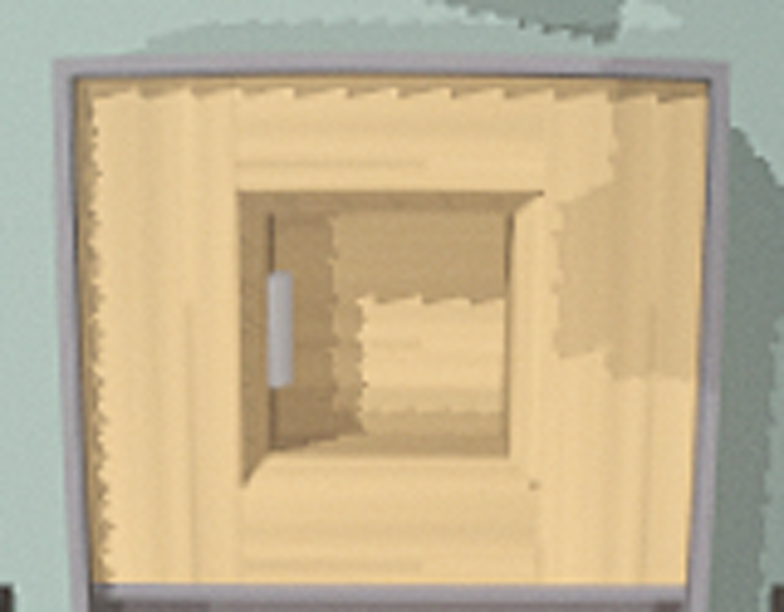

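Run:
```python
from h import *
c=dict(np.load('pics/wrist4.npz'))
for nm,z,pts in(('outer',.044,((236,191),(543,191),(535,486),(242,488))),('inner',.038,((270,211),(510,210),(507,456),(273,454))),('rim',.05,((53,60),(730,63)))):
    W=np.array([onz(c,240+x/4.9-.4,100+y/4.9-.4,z)[:2] for x,y in pts])
    print(nm,W.round(4).tolist(),W.mean(0).round(4))
    for i in range(len(W)):
        d=W[(i+1)%len(W)]-W[i]; print(np.hypot(*d).round(4),np.degrees(np.arctan2(d[1],d[0])).round(2))
p=W.mean(0); a=np.radians(-13.7); print('well from rim', p-.065*np.array([-np.sin(a),np.cos(a)]))
need(.525,.0164,.225,64.2)
```

```text
outer [[0.4897, -0.1223], [0.5566, -0.1383], [0.5401, -0.2045], [0.4738, -0.1891]] [ 0.515  -0.1635]
0.0688 -13.46
0.0682 -103.95
0.0681 166.94
0.0687 76.63
inner [[0.4955, -0.1288], [0.5487, -0.1413], [0.5354, -0.1975], [0.4821, -0.1842]] [ 0.5154 -0.1629]
0.0547 -13.22
0.0577 -103.33
0.055 166.04
0.057 76.43
rim [[0.4579, -0.0832], [0.6034, -0.1186]] [ 0.5306 -0.1009]
0.1498 -13.7
0.1498 166.3
well from rim [ 0.51522347 -0.16406494]
t 17.18 pos [ 0.51   -0.1808  0.2246] yaw 76.59 tilt 0.02 F [0.6  0.25 0.2 ] M [ 0.02 -0.05  0.03] w 0.0912
slide share [ 0.651 -0.104 -0.001] rot z share 0.1377
```

>>> carry_out:
  commands:
    - {"slide":[0.1,-0.014,0],"rotation":[0,0,0],"hand":0}
    - {"slide":[0.18,-0.03,0],"rotation":[0,0,0],"hand":0}
    - {"slide":[0.18,-0.03,0],"rotation":[0,0,0],"hand":0}
    - {"slide":[0.191,-0.03,0],"rotation":[0,0,0],"hand":0}
    - {"slide":[0,0,0],"rotation":[0,0,0.07],"hand":0}
    - {"slide":[0,0,0],"rotation":[0,0,0.067],"hand":0}
    - {"slide":[0,0,0],"rotation":[0,0,0],"hand":0}

```text
time_s: 18.05
tool_pos: [0.5244, 0.0183, 0.2244]
ee_rot: [0.0, 0.846, 0.534, 0.0]
ft_force: [0.2, 0.1, 0.2]
grip_width: 0.0912
```

Run:
```python
from h import *
c=snap('wrist','wrist5'); need(.525,.0164,.0607,64.2)
crop('wrist5',210,430,160,320,3.6)
```

```text
t 18.1 pos [0.5244 0.0181 0.2243] yaw 64.56 tilt 0.01 F [-0.02 -0.83  0.46] M [-0.01 -0.03  0.07] w 0.091
slide share [-0.004  0.004  0.545] rot z share 0.004
```

View pics/wrist5_z210.png

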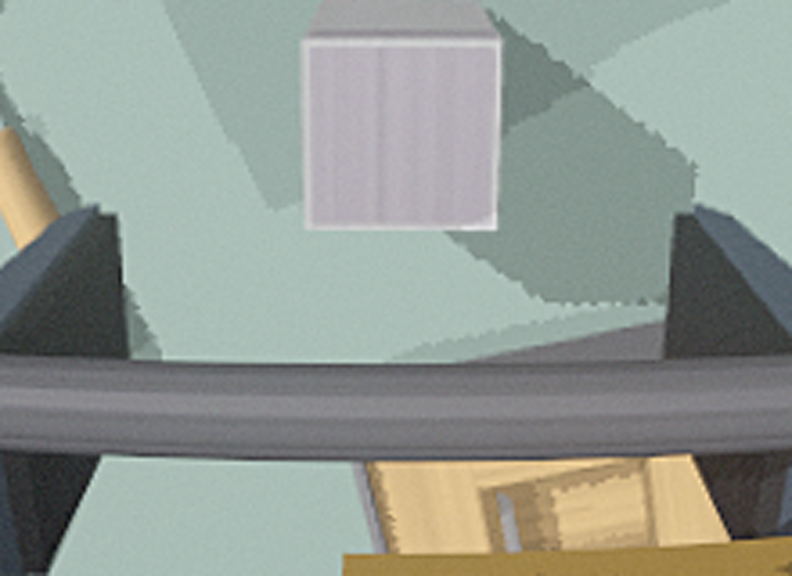

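Run:
```python
from h import *
c=dict(np.load('pics/wrist5.npz'))
W=np.array([onz(c,210+x/3.6-.36,160+y/3.6-.36,.088)[:2] for x,y in((302,39),(502,39),(498,230),(305,230))])
print(W.mean(0).round(4))
for i in range(4):
    d=W[(i+1)%4]-W[i]; print(np.hypot(*d).round(4),np.degrees(np.arctan2(d[1],d[0])).round(2))
need(*W.mean(0),.0605,64.5)
```

```text
[0.5258 0.0155]
0.0539 -25.48
0.0542 -115.35
0.0543 154.48
0.0541 64.22
t 18.1 pos [0.5244 0.0181 0.2243] yaw 64.56 tilt 0.01 F [-0.02 -0.83  0.46] M [-0.01 -0.03  0.07] w 0.091
slide share [-0.006  0.008  0.546] rot z share 0.0007
```

>>> carry_out:
  commands:
    - {"slide":[-0.006,0.007,0.08],"rotation":[0,0,0],"hand":0}
    - {"slide":[0,0,0.16],"rotation":[0,0,0],"hand":0}
    - {"slide":[0,0,0.16],"rotation":[0,0,0],"hand":0}
    - {"slide":[0,0,0.1],"rotation":[0,0,0],"hand":0}
    - {"slide":[0,0,0.046],"rotation":[0,0,0],"hand":0}
    - {"slide":[0,0,0],"rotation":[0,0,0],"hand":255}
    - {"slide":[0,0,0],"rotation":[0,0,0],"hand":255}
    - {"slide":[0,0,0],"rotation":[0,0,0],"hand":255}
    - {"slide":[0,0,0],"rotation":[0,0,0],"hand":255}
    - {"slide":[0,0,0],"rotation":[0,0,0],"hand":255}
  squeeze: 58

```text
time_s: 19.35
tool_pos: [0.5259, 0.0148, 0.0608]
ee_rot: [0.0, 0.846, 0.533, 0.0]
ft_force: [-4.2, 1.8, 9.8]
grip_width: 0.0539
```

Run:
```python
from h import *
need(.525,.0164,.0607,64.2)
```

```text
t 19.35 pos [0.5259 0.0148 0.0608] yaw 64.38 tilt 0.01 F [-4.22  1.77  9.77] M [ 0.06  0.55 -0.01] w 0.0539
slide share [ 0.003 -0.005  0.   ] rot z share 0.002
```

>>> carry_out:
  commands:
    - {"slide":[0,0,0],"rotation":[0,0,0],"hand":255}
    - {"slide":[0,0,-0.02],"rotation":[0,0,0],"hand":255}
    - {"slide":[0,0,-0.06],"rotation":[0,0,0],"hand":255}
    - {"slide":[0,0,-0.12],"rotation":[0,0,0],"hand":255}
    - {"slide":[0,0,-0.1],"rotation":[0,0,0],"hand":255}
    - {"slide":[0,0,-0.05],"rotation":[0,0,0],"hand":255}
    - {"slide":[0,0,0],"rotation":[0,0,-0.06],"hand":255}
    - {"slide":[0,0,0],"rotation":[0,0,-0.06],"hand":255}
    - {"slide":[0,0,0],"rotation":[0,0,0],"hand":255}

```text
time_s: 20.48
tool_pos: [0.5255, 0.0148, 0.1652]
ee_rot: [-0.0, 0.793, 0.61, -0.0]
ft_force: [0.5, 0.4, -4.8]
grip_width: 0.0534
```

Run:
```python
from h import *
need(.5152,-.1635,.16,76.5)
```

```text
t 20.48 pos [0.5255 0.0148 0.1652] yaw 75.14 tilt 0.02 F [ 0.5   0.38 -4.85] M [-0.05 -0.08  0.01] w 0.0534
slide share [-0.583  0.119  0.017] rot z share -0.0151
```

>>> carry_out:
  commands:
    - {"slide":[0,0,0],"rotation":[0,0,-0.015],"hand":255}
    - {"slide":[-0.08,0.015,0],"rotation":[0,0,0],"hand":255}
    - {"slide":[-0.14,0.025,0],"rotation":[0,0,0],"hand":255}
    - {"slide":[-0.14,0.025,0],"rotation":[0,0,0],"hand":255}
    - {"slide":[-0.14,0.025,0],"rotation":[0,0,0],"hand":255}
    - {"slide":[-0.08,0.015,0],"rotation":[0,0,0],"hand":255}
    - {"slide":[0,0,0],"rotation":[0,0,0],"hand":255}
    - {"slide":[0,0,0],"rotation":[0,0,0],"hand":255}

```text
time_s: 21.48
tool_pos: [0.5157, -0.1613, 0.165]
ee_rot: [-0.0, 0.785, 0.619, -0.0]
ft_force: [-0.5, -0.1, -3.9]
grip_width: 0.0538
```

Run:
```python
from h import *
need(.5150,-.1640,.12,76.4)
c=snap('wrist','wrist6'); snap('scene','scene6'); snap('side','side6')
crop('scene6',150,330,130,260,4.2);crop('side6',300,440,90,220,4)
```

```text
t 21.48 pos [ 0.5157 -0.1613  0.165 ] yaw 76.5 tilt 0.03 F [-0.54 -0.06 -3.9 ] M [ 0.01 -0.05  0.03] w 0.0538
slide share [-0.009 -0.     0.15 ] rot z share 0.0011
```

View pics/wrist6.png

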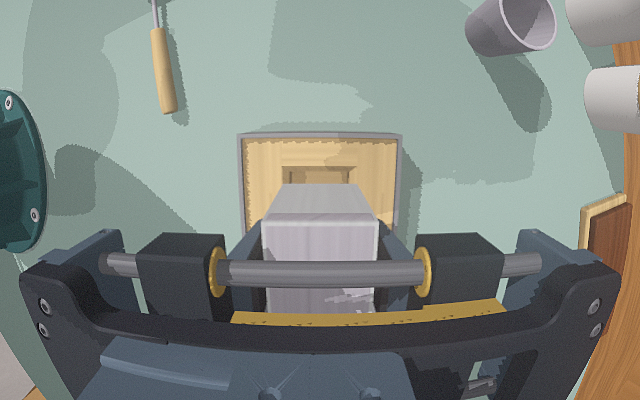

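View pics/scene6_z150.png

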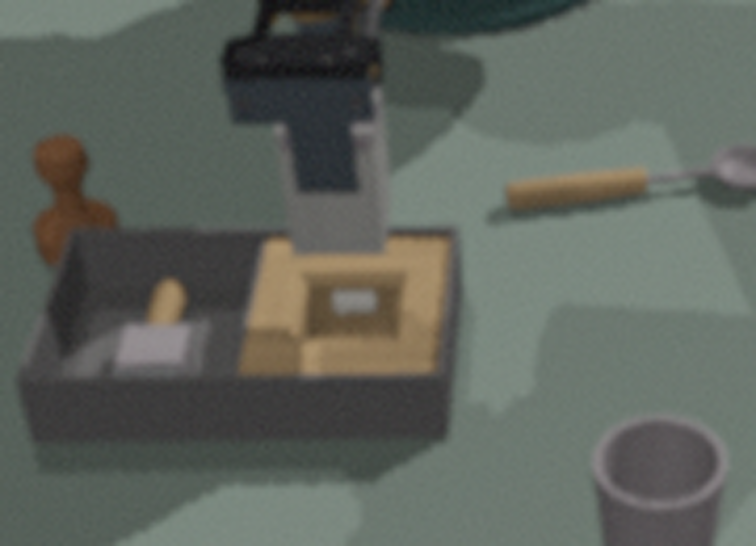

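>>> carry_out:
  commands:
    - {"slide":[-0.009,0,0.05],"rotation":[0,0,0.001],"hand":255}
    - {"slide":[0,0,0.07],"rotation":[0,0,0],"hand":255}
    - {"slide":[0,0,0.05],"rotation":[0,0,0],"hand":255}
    - {"slide":[0,0,0.02],"rotation":[0,0,0],"hand":255}
    - {"slide":[0,0,0],"rotation":[0,0,0],"hand":255}
    - {"slide":[0,0,0],"rotation":[0,0,0],"hand":255}

```text
time_s: 22.38
tool_pos: [0.5157, -0.1645, 0.1087]
ee_rot: [0.0, 0.786, 0.619, 0.0]
ft_force: [0.7, 0.4, -3.3]
grip_width: 0.0538
```

Run:
```python
from h import *
need(.5150,-.1640,.0708,76.4)
c=snap('wrist','wrist7'); snap('scene','scene7'); snap('side','side7')
crop('scene7',150,330,130,260,4.2);crop('side7',300,440,90,220,4.5);crop('wrist7',220,420,120,270,3.9)
```

```text
t 22.38 pos [ 0.5157 -0.1645  0.1087] yaw 76.44 tilt 0.05 F [ 0.75  0.41 -3.33] M [ 0.01 -0.06  0.  ] w 0.0538
slide share [ 0.001 -0.003  0.126] rot z share 0.0004
```

View pics/wrist7_z220.png

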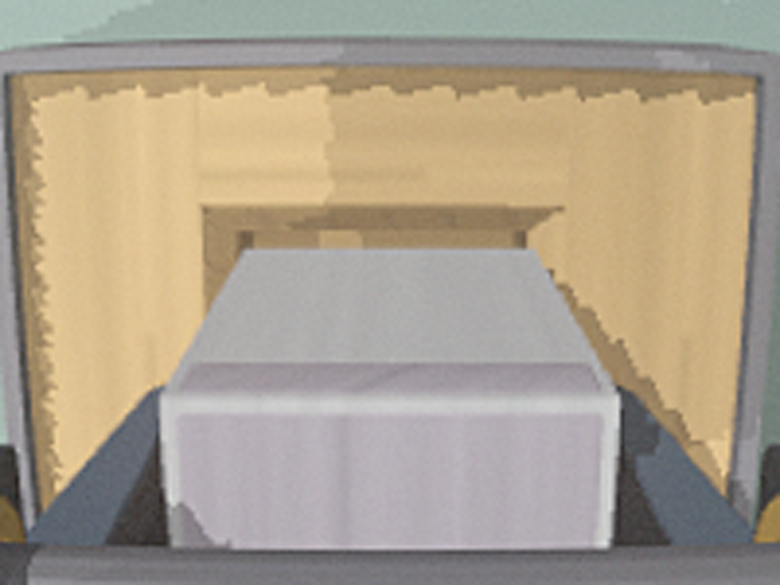

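View pics/scene7_z150.png

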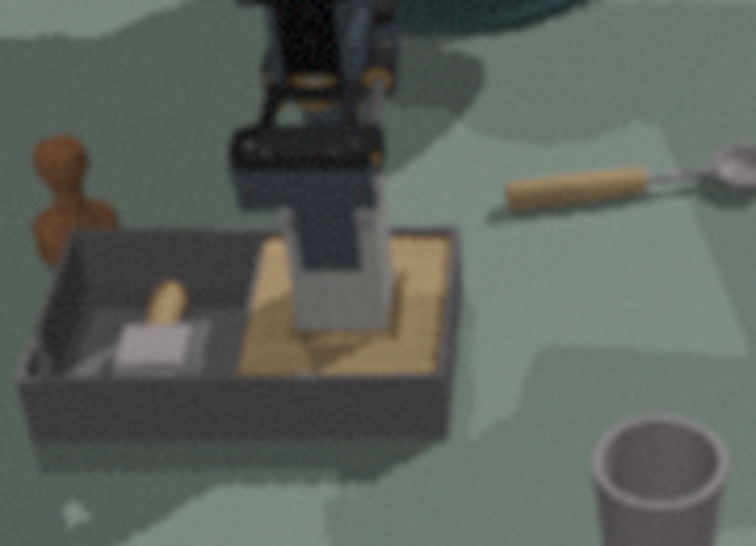

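View pics/side7_z300.png

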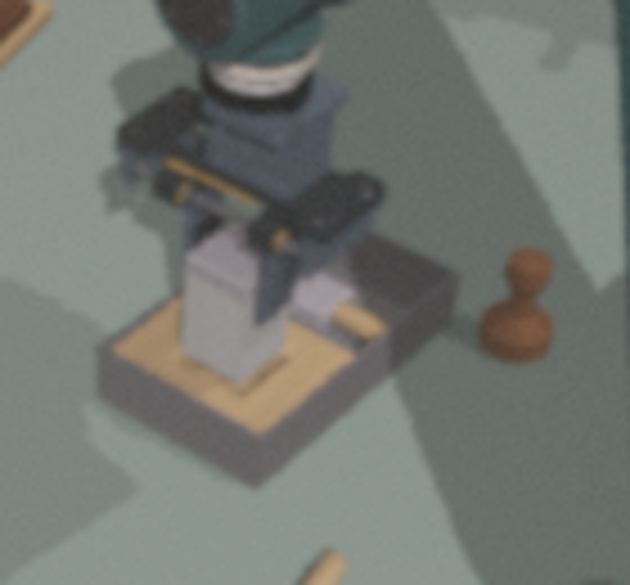

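Run:
```python
from h import *
c=dict(np.load('pics/wrist7.npz')); p,R,yw,s=pose()
w=np.array([.5152,-.1635]); a=np.radians(-13.5); M=np.array([[np.cos(a),np.sin(a)],[-np.sin(a),np.cos(a)]])
for nm,z,x,y in(('tinL',.0479,243,250),('tinR',.0479,536,250),('tin topL',.1359,166,396),('tin topR',.1359,616,396),('outL',.044,203,207),('outR',.044,563,208),('inL',.038,250,231),('inR',.038,517,231)):
    q=onz(c,220+x/3.9-.37,120+y/3.9-.37,z)[:2]; print(nm,(M@(q-w)*1000).round(1))
print('tcp',(M@(p[:2]-w)*1000).round(1))
```

```text
tinL [-25.9  26.2]
tinR [29.  26.1]
tin topL [-24.7  26.6]
tin topR [28.  26.5]
outL [-33.8  33.8]
outR [34.5 33.5]
inL [-25.6  27.9]
inR [26.4 27.9]
tcp [ 0.6 -0.9]
```

>>> carry_out:
  commands:
    - {"slide":[0,-0.0035,0],"rotation":[0,0,0],"hand":255}
    - {"slide":[0,0,0.01],"rotation":[0,0,0],"hand":255}
    - {"slide":[0,0,0.01],"rotation":[0,0,0],"hand":255}
    - {"slide":[0,0,0.01],"rotation":[0,0,0],"hand":255}
    - {"slide":[0,0,0],"rotation":[0,0,0],"hand":255}

```text
time_s: 23.15
tool_pos: [0.5141, -0.1641, 0.0989]
ee_rot: [-0.0, 0.786, 0.619, -0.0]
ft_force: [-0.5, 0.2, -4.5]
grip_width: 0.0536
```

>>> carry_out:
  commands:
    - {"slide":[0,0,0.006],"rotation":[0,0,0],"hand":255}
    - {"slide":[0,0,0.006],"rotation":[0,0,0],"hand":255}
    - {"slide":[0,0,0],"rotation":[0,0,0],"hand":255}

```text
time_s: 23.52
tool_pos: [0.5142, -0.1641, 0.0955]
ee_rot: [-0.0, 0.786, 0.619, -0.0]
ft_force: [-0.8, -0.0, -3.5]
grip_width: 0.0542
```

>>> carry_out:
  commands:
    - {"slide":[0,0,0.006],"rotation":[0,0,0],"hand":255}
    - {"slide":[0,0,0.006],"rotation":[0,0,0],"hand":255}
    - {"slide":[0,0,0],"rotation":[0,0,0],"hand":255}

```text
time_s: 23.9
tool_pos: [0.5145, -0.1642, 0.0921]
ee_rot: [0.0, 0.786, 0.619, 0.0]
ft_force: [0.8, 0.3, -4.4]
grip_width: 0.0536
```

>>> carry_out:
  commands:
    - {"slide":[0,0,0.005],"rotation":[0,0,0],"hand":255}
    - {"slide":[0,0,0.005],"rotation":[0,0,0],"hand":255}
    - {"slide":[0,0,0],"rotation":[0,0,0],"hand":255}

```text
time_s: 24.28
tool_pos: [0.5152, -0.1645, 0.0894]
ee_rot: [0.001, 0.786, 0.619, 0.001]
ft_force: [4.3, -1.6, -1.5]
grip_width: 0.0542
```

>>> carry_out:
  commands:
    - {"slide":[0,0,0.005],"rotation":[0,0,0],"hand":255}
    - {"slide":[0,0,0.005],"rotation":[0,0,0],"hand":255}
    - {"slide":[0,0,0],"rotation":[0,0,0],"hand":255}

```text
time_s: 24.65
tool_pos: [0.5153, -0.1645, 0.0863]
ee_rot: [0.001, 0.786, 0.619, 0.001]
ft_force: [6.3, -1.1, -3.2]
grip_width: 0.054
```

>>> carry_out:
  commands:
    - {"slide":[0,0,0.006],"rotation":[0,0,0],"hand":255}
    - {"slide":[0,0,0.006],"rotation":[0,0,0],"hand":255}
    - {"slide":[0,0,0],"rotation":[0,0,0],"hand":255}

```text
time_s: 25.02
tool_pos: [0.5153, -0.1645, 0.0826]
ee_rot: [0.001, 0.786, 0.619, 0.001]
ft_force: [6.2, -2.3, -5.7]
grip_width: 0.0537
```

>>> carry_out:
  commands:
    - {"slide":[0,0,0.006],"rotation":[0,0,0],"hand":255}
    - {"slide":[0,0,0.006],"rotation":[0,0,0],"hand":255}
    - {"slide":[0,0,0],"rotation":[0,0,0],"hand":255}

```text
time_s: 25.4
tool_pos: [0.5152, -0.1645, 0.079]
ee_rot: [0.001, 0.786, 0.619, 0.001]
ft_force: [6.8, -2.0, -5.0]
grip_width: 0.0537
```

>>> carry_out:
  commands:
    - {"slide":[0,0,0.006],"rotation":[0,0,0],"hand":255}
    - {"slide":[0,0,0.006],"rotation":[0,0,0],"hand":255}
    - {"slide":[0,0,0],"rotation":[0,0,0],"hand":255}

```text
time_s: 25.78
tool_pos: [0.5152, -0.1645, 0.0754]
ee_rot: [0.001, 0.786, 0.619, 0.001]
ft_force: [5.4, -1.3, -5.5]
grip_width: 0.0536
```

>>> carry_out:
  commands:
    - {"slide":[0,0,0.005],"rotation":[0,0,0],"hand":255}
    - {"slide":[0,0,0.004],"rotation":[0,0,0],"hand":255}
    - {"slide":[0,0,0],"rotation":[0,0,0],"hand":255}

```text
time_s: 26.15
tool_pos: [0.5152, -0.1645, 0.0727]
ee_rot: [0.001, 0.786, 0.619, 0.001]
ft_force: [7.1, -1.6, -4.4]
grip_width: 0.0539
```

>>> carry_out:
  commands:
    - {"slide":[0,0,0.003],"rotation":[0,0,0],"hand":255}
    - {"slide":[0,0,0.002],"rotation":[0,0,0],"hand":255}
    - {"slide":[0,0,0],"rotation":[0,0,0],"hand":255}

```text
time_s: 26.52
tool_pos: [0.5153, -0.1645, 0.0713]
ee_rot: [0.001, 0.786, 0.619, 0.001]
ft_force: [6.4, -1.7, -3.6]
grip_width: 0.0537
```

>>> carry_out:
  commands:
    - {"slide":[0,0,0.002],"rotation":[0,0,0],"hand":255}
    - {"slide":[0,0,0.001],"rotation":[0,0,0],"hand":255}
    - {"slide":[0,0,0],"rotation":[0,0,0],"hand":255}

```text
time_s: 26.9
tool_pos: [0.5154, -0.1645, 0.0709]
ee_rot: [0.001, 0.786, 0.619, 0.001]
ft_force: [4.1, -0.5, 5.7]
grip_width: 0.054
```

>>> carry_out:
  commands:
    - {"slide":[0,0,0.002],"rotation":[0,0,0],"hand":255}
    - {"slide":[0,0,0],"rotation":[0,0,0],"hand":255}

```text
time_s: 27.15
tool_pos: [0.5155, -0.1646, 0.0709]
ee_rot: [0.001, 0.786, 0.619, 0.001]
ft_force: [0.3, 0.9, 19.0]
grip_width: 0.0539
```

The tin is on the floor of the well: the TCP stopped at 0.0709 against an expected 0.0708, with a firm 19 N reaction. Releasing and backing off.

>>> carry_out:
  commands:
    - {"slide":[0,0,-0.002],"rotation":[0,0,0],"hand":255}
    - {"slide":[0,0,0],"rotation":[0,0,0],"hand":0}
    - {"slide":[0,0,0],"rotation":[0,0,0],"hand":0}
    - {"slide":[0,0,0],"rotation":[0,0,0],"hand":0}
    - {"slide":[0,0,0],"rotation":[0,0,0],"hand":0}
    - {"slide":[0,0,-0.04],"rotation":[0,0,0],"hand":0}
    - {"slide":[0,0,-0.12],"rotation":[0,0,0],"hand":0}
    - {"slide":[0,0,-0.16],"rotation":[0,0,0],"hand":0}
    - {"slide":[0,0,-0.16],"rotation":[0,0,0],"hand":0}
    - {"slide":[0,0,-0.07],"rotation":[0,0,0],"hand":0}

```text
time_s: 28.4
tool_pos: [0.5151, -0.1644, 0.2389]
ee_rot: [0.002, 0.786, 0.619, 0.001]
ft_force: [0.6, 0.1, -0.5]
grip_width: 0.0912
```

>>> carry_out:
  commands:
    - {"slide":[0,0,0],"rotation":[0,0,0],"hand":0}
    - {"slide":[0,0,0],"rotation":[0,0,0],"hand":0}

```text
time_s: 28.65
tool_pos: [0.5137, -0.1639, 0.2345]
ee_rot: [-0.0, 0.786, 0.619, -0.0]
ft_force: [-0.8, -1.0, -0.6]
grip_width: 0.0914
```

Run:
```python
from h import *
need(.515,-.1635,.2)
w=snap('wrist','wrist8'); s=snap('scene','scene8'); d=snap('side','side8')
for n,P in(('wrist',fcloud(w)),('scene',cloud(s)),('side',cloud(d))):
    Q=P.reshape(-1,3)
    for nm,o in(('well',(.515,-.163)),('knob',(.517,.258))):
        m=(np.hypot(Q[:,0]-o[0],Q[:,1]-o[1])<.045)&(Q[:,2]>.08)&(Q[:,2]<.12); T=Q[m]
        if m.sum()>20:
            T=T[abs(T[:,2]-np.median(T[:,2]))<.006]
            A=np.c_[T[:,:2]-T[:,:2].mean(0),np.ones(len(T))]; k=np.linalg.lstsq(A,T[:,2],rcond=None)[0]
            print(n,nm,m.sum(),'z',np.median(T[:,2]).round(4),'slope deg',np.degrees(k[:2]).round(2),cv2.minAreaRect((T[:,:2]*1000).astype(np.float32)))
a=np.hstack([cv2.imread('pics/scene0.png')[120:290,140:500],cv2.imread('pics/scene8.png')[120:290,140:500]])
cv2.imwrite('pics/cmp8.png',cv2.resize(a,None,fx=1.1,fy=1.1))
crop('scene8',140,340,120,250,4)
```

```text
t 28.65 pos [ 0.5137 -0.1639  0.2345] yaw 76.44 tilt 0.05 F [-0.77 -1.   -0.61] M [-0.   -0.12 -0.  ] w 0.0914
slide share [0.002 0.004 0.115] rot z share None
wrist well 3034 z 0.0984 slope deg [-0.04 -0.42] ((516.8109741210938, -164.13284301757812), (54.889400482177734, 54.06273651123047), 76.20708465576172)
scene well 414 z 0.0983 slope deg [-1.91 -0.04] ((514.73388671875, -164.86822509765625), (55.20180130004883, 63.009437561035156), 76.44309997558594)
scene knob 287 z 0.0881 slope deg [-1.57  0.39] ((517.6477661132812, 255.4881591796875), (58.5031852722168, 58.07516860961914), 17.222265243530273)
side well 286 z 0.0989 slope deg [ 1.69 -1.11] ((514.6725463867188, -162.3214569091797), (62.89920425415039, 57.25631332397461), 77.94772338867188)
side knob 371 z 0.0884 slope deg [ 0.42 -0.46] ((516.8223266601562, 258.5057678222656), (54.95257568359375, 59.504119873046875), 16.627197265625)
```

View pics/wrist8.png

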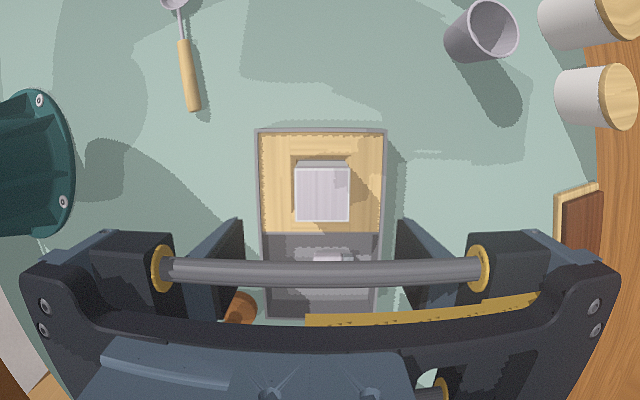

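View pics/side8.png

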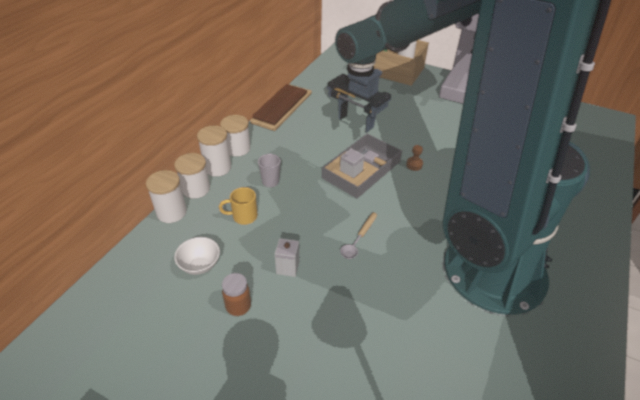

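View pics/scene8_z140.png

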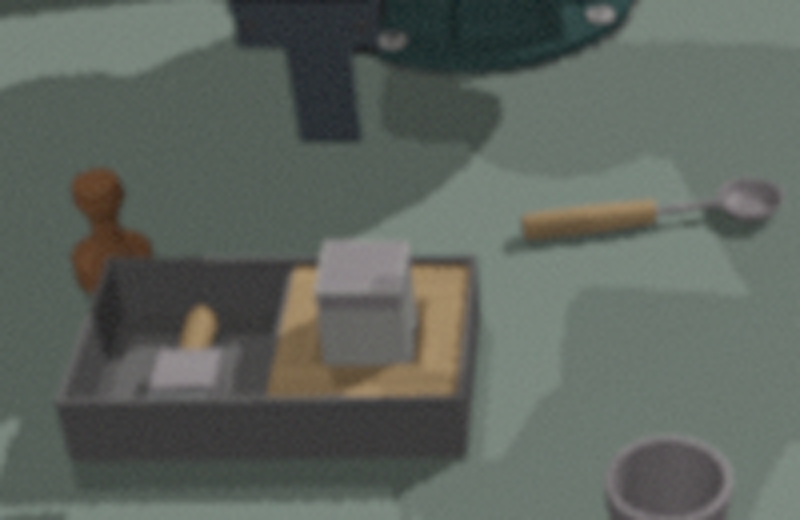

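The flat tin's lid is at z ≈ 0.098, which means it is home, and it stands level. The knobbed tin is back in place at (0.517, 0.258) and the bystanders look unmoved. Handing in.

Run:
```python
from station import robot
print(robot.finish_job())
```

```text
the job is handed in; nothing more can be done
None
```

The job is done and handed in at about 29 s of the 72 s allowed. I lifted and held the flat tin (about 4.5 N), set it down, then did the same with the knobbed tin (about 1.5 N). The flat tin is clearly the heavier, so I put that one in the well and pressed it past the roller to the floor.

**Last checks:**
- **Flat tin:** the floor stopped it with a 19 N reaction, within 0.1 mm of the expected depth. After release its lid sits at z ≈ 0.098 m, the home height.
- **Level:** the close wrist view reads it within 0.5° of level. The coarser scene and side views gave slopes of up to about 2°, but both also read the knobbed tin on the bench as tilted (1.6° and 0.6°), so I put that down to depth noise.
- **Knobbed tin:** it stands within about 1 mm of where it was. It met the bench at about 12 N when I set it down.
- **Everything else:** the other objects look unmoved in the pictures, and the gripper was open and clear when I handed in.

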